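Lock the lunch warmer's press through its L-shaped gate

TASK

Get the steel lunch box ready for heating: with a fingertip, push the warmer's round wooden knob along the long leg of its L-shaped slot to the corner, so that the press slides the steel box up against the heating wall, then push the knob across to the far end of the short leg to lock it. Only push the knob, do not pinch it; do not touch the steel box with the gripper or lift it, and leave the tiffin carrier, blue lunchbox, lid and teaspoon where they are.

Things in the scene. Friction and masses are not known exactly. Their poses are not given: they have to be found in the camera images.
- warmer: Fixed white lunch warmer, 140 (x) by 417 (y) by 72 mm; origin on the counter, z up. Its +y points to the heating wall, the upright end wall, inner face at y = +190 mm. Box tray from y = -35 to 190 mm: floor 12 mm, side walls 34 mm above the counter. From y = -215 to -35 mm, x = -70 to 70 mm, a flat steel deck, top 45 mm above the counter, has the L-shaped slot.
- slot_corner (a point): Corner of the L-shaped slot, on the deck's top (45 mm above the counter), at warmer x = -30, y = -105 mm. The long leg, 16 mm wide, runs from here to warmer y = -165 mm (pin centre). Its walls stop the pin (12 mm) from going sideways except within about 4 mm of the corner, where there is a firm stop.
- slot_end (a point): Far end of the short leg, on the deck's top, at warmer x = +5, y = -105 mm (pin centre at its firm stop). The short leg is 18 mm wide and runs from the corner along the warmer's +x.
- knob (a point): Centre of the round wooden knob on the pin in the slot: 28 mm in diameter, 34 mm tall, from 5 to 39 mm above the deck; this point is 67 mm above the counter. It cannot lift or tip and stays where it is left. It carries the press along the long leg: about 2 N alone, up to 10 N when also pushing the steel box; 2 N along the short leg.
- press (a joint): Travel of knob and press along the long leg (warmer's +y), m: 0 at the open end, 0.060 at the corner. The press is a black upright plate across the tray (110 mm wide, 10 mm thick, top 58 mm above the counter), its pushing face at warmer y = -21.5 mm + travel.
- lever (a joint): Travel of the knob along the short leg (warmer's +x), m: 0 in the long leg, 0.035 at the far, locked end.
- steelbox_mid (a point): Centre of the loose rectangular stainless steel lunch box lying in the tray, 110 (x) by 150 (y) by 55 mm high, top 67 mm above the counter; when against the heating wall its centre is at warmer y = +115 mm.
- tiffin: Three-tier stainless steel tiffin carrier, 111 mm in diameter (127 mm over the frame), 179 mm tall, standing beyond the deck's -y end; origin at the centre of its underside.
- lunchbox: Blue plastic lunchbox, 116 by 166 by 59 mm high, beyond the heating wall; origin at the centre of its underside.
- silicone_lid: Round green silicone lid, 120 mm in diameter, 19 mm high at its knob, on the counter on the warmer's +x side; origin at the centre of its underside.
- teaspoon: Steel teaspoon about 140 mm long lying on the counter on the warmer's +x side; origin under its middle.
Not all that is in view belongs to the job. Leave any green, orange or yellow look-alike of the part that bears steelbox_mid alone.

How it is judged:
On the way, in this order (a step that is already met when the one before it is completed fails the run):
1. the knob is pushed to the slot's corner and the box is up to the heating wall (value of joint press above 0.054 m and y of steelbox_mid in the frame of warmer above 0.107 m), for 0.1 s.
2. the knob has been pushed across to the end of the short leg (value of joint lever above 0.029 m), for 0.1 s.
At the end, for the whole second after the job is handed in: The knob rests within 6 mm of the far end of the short leg, the press is within 7 mm of its full travel, and the steel box lies flat and at rest within 8 mm of the heating wall (value of joint press above 0.053 m and value of joint lever above 0.029 m and y of steelbox_mid in the frame of warmer above 0.107 m and angle between steelbox_mid's own z axis and vertical below 0.05 rad and linear speed of steelbox below 0.02 m/s); the robot touches nothing.
It fails at once if the knob is pinched between the fingers (horizontal distance between the grasp point and knob below 0.012 m and z of the grasp point in the frame of knob below 0.034 m and contact force between the fingers and lever above 0.5 N).
It fails at once if the gripper touches the steel box (contact force between any of the fingers, the arm and steelbox above 1 N).
It fails at once if the steel box is lifted (z of steelbox_mid in the frame of warmer above 0.052 m).
It fails at once if the tiffin carrier, blue lunchbox, lid or teaspoon is moved over 20 mm (distance of any of tiffin, lunchbox, silicone_lid, teaspoon from where it was at the start of the episode above 0.02 m).
It also fails if it takes over 48 s, if anything falls off the work surface, if the arm or the gripper's body presses on something with over 40 N, if the wrist force passes 120 N, or if a joint passes its speed limit or range.

ROBOT

A 7-joint arm with a two-finger parallel gripper is mounted at the origin on the work surface. World frame = base frame: x ahead of the robot, y to its left, z up, the work surface at z = 0. Lengths are in m, angles in rad, forces in N, time in s.
With the tool pointing down it reaches from about 0.4 to 0.875 m from the base axis. Payload 19.3 kg.
Tool frame: the origin (TCP) lies on the front face of the gripper's body, between the roots of the fingers; the fingertips stand 73 mm ahead of it and the grasp point (between the pads) lies 54 mm ahead of it; z points along the fingers, y is the direction in which the jaws open and shut (so a half turn about z gives the same grasp; the last joint's range is limited). The gripper opens to 85 mm and grips with 20 to 120 N. Pads are 22 mm wide; open, the fingers measure 114 mm over their backs; the gripper's body (76 mm by 85 mm) begins 54 mm behind the grasp point. The pads swing forward as they close: fully open they stand 13 mm farther back than shut.
Start: joints at [-1.272, 0.521, -0.036, 1.599, 0.021, 1.021, -0.113], TCP at [0.225, 0.583, 0.304] pointing down, gripper open.
Joint ranges: [-2.91, 2.91], [-0.3, 2.13], [-1.5, 1.42], [0.17, 2.43], [-1.26, 4.41], [0.16, 1.93], [-2.52, 2.52]. Speed limits (rad/s): [1.89, 1.89, 2.39, 2.39, 3.01, 3.01, 3.01].

INTERFACE

Orientations are given as [roll, pitch, yaw] about the fixed x, y, z axes, in that order (R = Rz(yaw) Ry(pitch) Rx(roll)).
In Python, from workcell import bot gives the robot as it stands.
- The arm moves only by the shell command python3 -m crank 'ROWS' [OPENING] [FORCE]. ROWS is a JSON object of lists of equal length, an entry for each row: "travel": the shift along the world's x, y, z in cm, a list of three; "rot": the turn, a rotation vector about the world's x, y, z in degrees, a list of three. A call has 1 to 8 rows; each row is the pose to reach, as a shift and turn from the pose commanded when the call began; what a row does not reach only later rows make up. A row lasts 1/10 s, in which the tool goes at most 50 mm and 8.59 degrees, less where a joint would pass 70% of its speed; a pose out of reach is approached as far as the arm can. A call with a gripper value outside its range is refused whole. OPENING is the opening, from -1 (shut) to 1 (fully open), so that 0 is half open, set as the call begins (- or left out, the last holds). The fingers move at their own pace and stop on an object; FORCE is the grip in N (left out, the last holds). Time passes only in rows, so rows that repeat a pose let the fingers close. It gives the time, the measured TCP pose, the force and the opening at its end, in the units of the state.
- bot.observe(): the state, without advancing time (a new reading comes with each control period).
- bot.grab_frame(name): name is "side" or "top" or "wrist"; returns the picture (384x512x3 uint8, red, green, blue); there is no depth.
- bot.camera_model(name): a dict with "fx", "fy", "cx", "cy" (pixels), "R" (3x3) and "t" (3): a world point X has camera coordinates R X + t. Camera axes: x right, y down, z forward; pixel columns grow to the right and rows downward; lengths in m; the calibration is good to about 2 mm. A picture is of the moment at which its call begins: read the wrist's pose just before it. camera_model takes no time and is no camera call; for the wrist camera it gives the pose at the moment of the call.
- bot.job_done(): hands the job in, once; it reports no verdict.
Trained networks look in the newest picture that a camera, given by its name, has taken for a name from the list of things; names that differ only in an ending like _2 or _b are one class to them, and where a whole thing is asked for, a point or a joint stands for the part that bears it (a point fixed in the world has none). Each returns a list of dicts, best first, with "conf" (0 to 1); they miss things now and then, are a little off and sometimes report something else, mostly with a low value. They report only what shows in the picture. A call takes as long as a camera call. They do not tell look-alikes from the thing itself.
- bot.silhouettes(camera, thing): "pixels" (384x512 bool, what is visible of it) and "box" ([centre column, centre row, width, height] in pixels, round what is visible of it).
The state is a dict: "clock": time; "qpos": joint angles; "qd": joint speeds; "joint_efforts": joint torques, N m; "position": TCP position; "tool_rot": TCP orientation; "force": force on the tool from outside, world axes, zero at the start; "moment": the same for the moment, N m; "grip_width": finger opening in m.
Only numpy, scipy, OpenCV 4.12 (cv2) and the standard library are available. Lean on these libraries where they do the work, as an engineer would, in place of code of your own. Each camera call takes 0.05 s, during which the arm holds its last target.

## Working session

There is one attempt and no reset: what is moved stays moved. The work goes in short steps, Python scripts to look and compute and a shell command to move; the robot and the scene stay as the last step left them, time stands still between calls to the robot, and variables do not carry over. Pictures are saved under pics/ and viewed, and the job is handed in when it is done.

```bash
mkdir -p pics; ls; python3 - <<'E'
from workcell import bot
import cv2
s=bot.observe();print({k:s[k] for k in('clock','position','tool_rot','force','grip_width')})
for n in('top','side'):
    cv2.imwrite(f'pics/{n}0.png',cv2.cvtColor(bot.grab_frame(n),cv2.COLOR_RGB2BGR))
    m=bot.camera_model(n);print(n,m)
E
```

```text
pics
{'clock': 0.0, 'position': array([0.22522576, 0.58275586, 0.30334966]), 'tool_rot': array([-3.14051954e+00,  5.23452638e-05,  2.77279944e+00]), 'force': array([0.35966536, 0.48181768, 0.18573858]), 'grip_width': 0.08502824312174566}
top {'fx': 464.9307239018182, 'fy': 464.9307239018182, 'cx': 251.52888746441562, 'cy': 189.22459996313435, 'R': array([[-0.00730767, -0.99986177, -0.01493432],
       [-0.98663884,  0.00964024, -0.16263722],
       [ 0.16275871,  0.01354628, -0.98657291]]), 't': array([0.12364598, 0.53719563, 1.2349298 ])}
side {'fx': 423.0590791154937, 'fy': 423.0590791154937, 'cx': 258.7029218714452, 'cy': 200.69837637044697, 'R': array([[ 0.86821859, -0.49617355, -0.00287959],
       [-0.29584088, -0.51299424, -0.80580089],
       [ 0.39833988,  0.70046322, -0.59217956]]), 't': array([-0.39121328,  0.28321851,  1.07157377])}
```

View pics/top0.png

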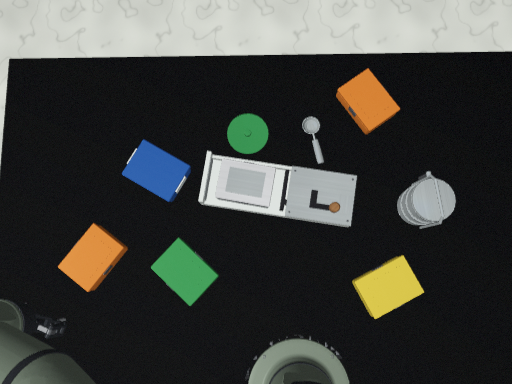

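View pics/side0.png

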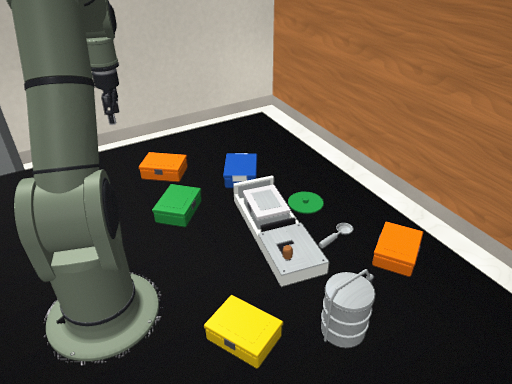

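Candidates for the steel box: grey box in the tray at top (246,182). Look-alikes are orange (92,258) and (368,100), green (185,271) and yellow (388,287). The blue lunchbox is at (157,170). The target is the grey one in the tray. The knob is the brown disc at (334,207). Next is a close crop to check this.

```bash
python3 - <<'E'
from workcell import bot
import cv2,numpy as np
im=cv2.imread('pics/top0.png')
c=im[140:240,190:365];cv2.imwrite('pics/crop0.png',cv2.resize(c,None,fx=4.5,fy=4.5,interpolation=cv2.INTER_CUBIC))
for n in('top','side'):
  bot.grab_frame(n)
  for th in('warmer','knob','steelbox_mid'):
    for r in bot.silhouettes(n,th)[:2]:
        p=r['pixels'];ys,xs=np.nonzero(p);print(n,th,round(r['conf'],2),np.round(r['box'],1),xs.mean().round(2),ys.mean().round(2),p.sum())
        np.save(f'pics/{n}_{th}.npy',p) if r is not None else 0
        h=cv2.convexHull(np.c_[xs,ys].astype(np.int32));
        if th=='warmer':print(cv2.approxPolyDP(h,3,True)[:,0].tolist(), cv2.minAreaRect(h))
print(bot.observe()['clock'])
E
```

```text
top warmer 0.85 [278.  190.3 158.2  77.8] 291.77 193.5 5560
[[356, 177], [348, 226], [199, 202], [208, 151]] ((277.9256896972656, 189.81863403320312), (154.04212951660156, 53.76533889770508), 9.395467758178711)
top warmer 0.47 [310.6 192.2  57.6  41. ] 306.72 199.61 393
[[339, 209], [280, 210], [285, 171], [337, 202]] ((310.0774841308594, 191.06309509277344), (59.23263931274414, 40.24781799316406), 2.2906100749969482)
top knob 0.54 [334.  210.   11.3   8.6] 334.2 206.99 90
top steelbox_mid 0.86 [185.2 271.6  69.6  69.8] 184.4 271.44 2442
top steelbox_mid 0.67 [ 92.8 257.5  66.5  67.6] 92.43 257.44 2546
side warmer 0.89 [278.8 230.4  94.3 109.2] 283.05 241.61 3857
[[326, 271], [280, 284], [234, 201], [233, 184], [270, 176], [325, 257]] ((278.65728759765625, 228.18939208984375), (122.30350494384766, 53.25154495239258), 61.07357406616211)
side knob 0.57 [287.4 253.8  12.   15.3] 287.18 252.16 132
side steelbox_mid 0.98 [244.4 331.2  79.7  71. ] 243.54 330.23 3451
side steelbox_mid 0.9 [175.4 203.8  50.8  46.1] 176.79 204.61 1525
0.5
```

View pics/crop0.png

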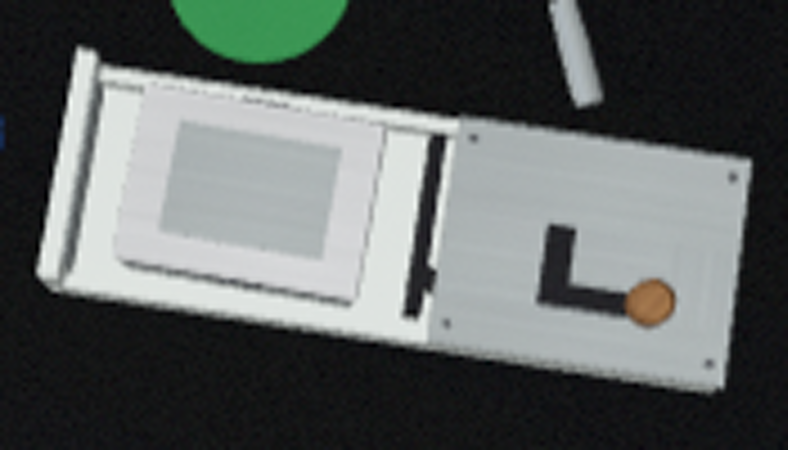

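The crop shows the grey box at crop (250,190), the press plate at (425,230), and the knob at (650,302) at the open end of the L slot, which has its corner at (555,295) and short-leg end at (560,230). Next I fit the warmer's pose.

```bash
cat > h.py <<'E'
import numpy as np
def proj(m,X):
    c=np.asarray(X)@np.array(m['R']).T+m['t'];return np.c_[m['fx']*c[:,0]/c[:,2]+m['cx'],m['fy']*c[:,1]/c[:,2]+m['cy']]
def W(p,L):
    c,s=np.cos(p[2]),np.sin(p[2]);L=np.atleast_2d(L);return np.c_[p[0]+c*L[:,0]-s*L[:,1],p[1]+s*L[:,0]+c*L[:,1],L[:,2]]
E
python3 - <<'E'
from workcell import bot
from h import *
from scipy.optimize import least_squares
mt=bot.camera_model('top');ms=bot.camera_model('side')
L=np.array([[70,-35,45],[70,-215,45],[-70,-215,45],[-70,-35,45],[-30,-165,84],[-39,-97,45],[14,-96,45],[14,-114,45]])/1000
px=(np.array([[459,117],[751,158],[718,383],[431,340],[650,302],[538,303],[549,225],[575,229]])+.5)/4.5-.5+[190,140]
# side: silhouettes hull
Ls=np.array([[-70,-215,0],[70,-215,45],[-30,-165,67]])/1000; ps=np.array([[280,284],[326,257],[287.3,252.3]])
f=lambda p:np.r_[(proj(mt,W(p,L))-px).ravel()]
r=least_squares(f,[.7,0,0.1],loss='soft_l1');print(r.x,f(r.x).reshape(-1,2).round(1).tolist())
g=lambda p:(proj(ms,W(p,Ls))-ps).ravel();print('side res',g(r.x).round(1))
h=lambda p:np.r_[f(p),g(p)];r2=least_squares(h,r.x,loss='soft_l1');print(r2.x)
p=r2.x
for n,l in dict(knob=[-30,-165,67],corner=[-30,-105,67],end=[5,-105,67],start=[-30,-215,67]).items():print(n,W(p,np.array(l)/1000).round(4))
# steel box centre
b=(np.array([[145,85],[385,125],[355,300],[118,262]])+.5)/4.5-.5+[190,140]
q=b.mean(0);print(q);from scipy.optimize import fsolve
print('box local',least_squares(lambda v:(proj(mt,W(p,[v[0],v[1],.067]))-q).ravel(),[0,.08]).x)
E
```

```text
[ 0.53984609  0.05299692 -0.16048547] [[0.1, 0.0], [-0.1, 0.5], [1.2, 0.6], [-0.8, 0.2], [2.2, -0.4], [-0.5, 0.7], [-0.7, -1.0], [-0.0, -0.9]]
side res [ 1.4  2.   3.1  3.9  1.1 -0.1]
[ 0.54027709  0.0541816  -0.16945085]
knob [[ 0.4829 -0.1034  0.067 ]]
corner [[ 0.493  -0.0443  0.067 ]]
end [[ 0.5275 -0.0502  0.067 ]]
start [[ 0.4744 -0.1527  0.067 ]]
[245.33333333 182.5       ]
box local [-0.00093227  0.08226051]
```

```bash
python3 -m crank '{"travel":[[4,-3,0],[8,-7,0],[12,-12,0],[15,-16.5,0],[18,-21,0],[20,-25.5,0],[21.5,-30,0],[22,-34,0]],"rot":[[0,0,-5],[0,0,-10],[0,0,-15],[0,0,-20],[0,0,-25],[0,0,-30],[0,0,-35],[0,0,-40]]}' -1 60
python3 -m crank '{"travel":[[0.5,-4.5,0],[1,-9,0],[1.5,-13.5,0],[2,-18,0],[2.3,-22.5,0],[2.4,-27,0],[2.5,-32,0],[2.5,-35,0]],"rot":[[0,0,-5],[0,0,-10],[0,0,-15],[0,0,-20],[0,0,-25],[0,0,-30],[0,0,-35],[0,0,-38]]}'
python3 -m crank '{"travel":[[0,-3,0],[0,-4,0],[0,-4,0]],"rot":[[0,0,0],[0,0,0],[0,0,0]]}'
python3 - <<'E'
from workcell import bot
import cv2
from h import *
s=bot.observe();print({k:s[k] for k in('clock','position','tool_rot','force','grip_width','qpos')})
m=bot.camera_model('wrist');im=bot.grab_frame('wrist');np.savez('pics/w1.npz',**m)
cv2.imwrite('pics/w1.png',cv2.cvtColor(im,cv2.COLOR_RGB2BGR));cv2.imwrite('pics/t1.png',cv2.cvtColor(bot.grab_frame('top'),cv2.COLOR_RGB2BGR))
p=[.5403,.0542,-.165]
print(proj(m,W(p,np.array([[-30,-165,84],[-39,-96,45],[14,-96,45],[14,-114,45],[-70,-215,45],[70,-215,45],[70,-35,45],[-70,-35,45]])/1000)).round(1))
E
```

```text
clock: 1.3
position: [0.4431, 0.2553, 0.304]
tool_rot: [3.141, 0.0, 2.071]
force: [0.6, -0.3, 0.0]
grip_width: 0.0005
clock: 2.1
position: [0.4667, -0.0961, 0.3043]
tool_rot: [3.141, 0.0, 1.405]
force: [0.1, 1.2, 0.6]
grip_width: 0.0001
clock: 2.4
position: [0.467, -0.1338, 0.3039]
tool_rot: [3.141, 0.0, 1.409]
force: [0.6, 0.4, 0.3]
grip_width: 0.0001
{'clock': 2.4, 'position': array([ 0.46697212, -0.13379647,  0.30393781]), 'tool_rot': array([3.14144693e+00, 2.10057496e-04, 1.40935989e+00]), 'force': array([0.58540567, 0.35148876, 0.33177114]), 'grip_width': 9.696484765567788e-05, 'qpos': array([-0.22926936,  0.3312662 ,  0.48906424,  1.97571801, -0.19918492,
        0.88075783,  0.20331358])}
[[267.4 148.2]
 [259.   81.3]
 [306.   81.5]
 [305.   98.3]
 [234.  182.2]
 [344.4 182.5]
 [362.4  19.7]
 [230.1  19.2]]
```

View pics/w1.png

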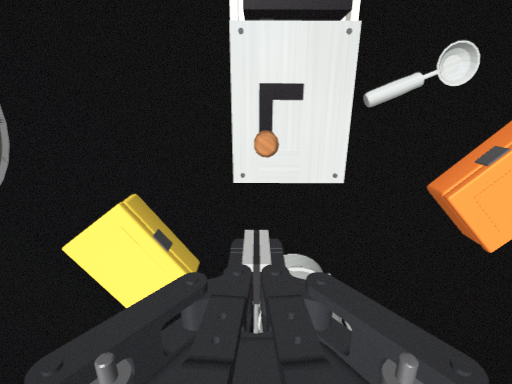

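Wrist view: deck corners at (231,21), (360,21), (346,183), (233,183), within 1–2 px of the prediction. The knob is at (266,143), about 4 mm ahead of predicted. Next I refine the fit and locate the tiffin.

```bash
python3 - <<'E'
from workcell import bot
from h import *
import cv2
from scipy.optimize import least_squares
mt=bot.camera_model('top');m=dict(np.load('pics/w1.npz'))
L=np.array([[-39,-96,45],[14,-96,45],[14,-114,45],[-70,-215,45],[70,-215,45],[70,-35,45],[-70,-35,45]])/1000
px=np.array([[259.5,83.5],[304,83.5],[304,100],[233,183],[345.5,183],[361.5,20.5],[230,20.5]])
r=least_squares(lambda p:(proj(m,W(p,L))-px).ravel(),[.54,.054,-.165],loss='soft_l1');print(r.x,r.fun.round(1))
p=r.x
for th in ['knob']:
  bot.grab_frame('wrist')
  for q in bot.silhouettes('wrist',th)[:2]:
    print(q['conf'],q['box'])
    v=least_squares(lambda v:(proj(m,W(p,[v[0],v[1],.070]))-q['box'][:2]).ravel(),[-.03,-.165]).x;print(v)
for l in ([-30,-210,0],[-30,-165,0],[-30,-105,0],[5,-105,0]):print(l,W(p,np.array(l)/1000).round(4))
for c,z in(((437,198),.175),((415,210),.05)):
  print('tiffin',least_squares(lambda v:(proj(mt,[[v[0],v[1],z]])-c).ravel(),[.5,-.3]).x)
E
```

```text
[ 0.53922232  0.05294825 -0.16189284] [-1.  -0.7  1.4 -0.7  0.5 -0.4  0.8  0.4 -1.4  0.4  0.1  0.5 -0.6  0.5]
0.69 [267.5, 146.1, 21.4, 25.9]
[-0.02897457 -0.16352923]
[-30, -210, 0] [[ 0.4758 -0.1495  0.    ]]
[-30, -165, 0] [[ 0.483  -0.1051  0.    ]]
[-30, -105, 0] [[ 0.4927 -0.0458  0.    ]]
[5, -105, 0] [[ 0.5272 -0.0515  0.    ]]
tiffin [ 0.49057461 -0.33639987]
tiffin [ 0.47606369 -0.32318956]
```

View pics/t1.png

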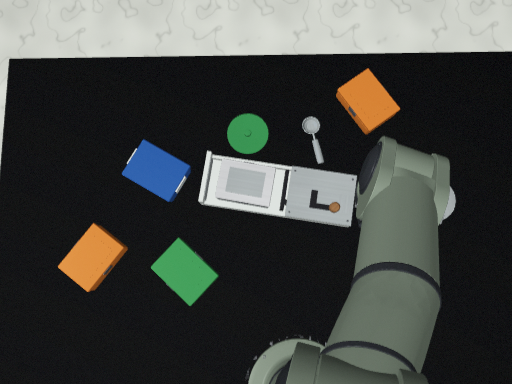

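```bash
python3 - <<'E'
from workcell import bot
import cv2
cv2.imwrite('pics/s1.png',cv2.cvtColor(bot.grab_frame('side'),cv2.COLOR_RGB2BGR))
E
```

```text
(no output)
```

View pics/s1.png

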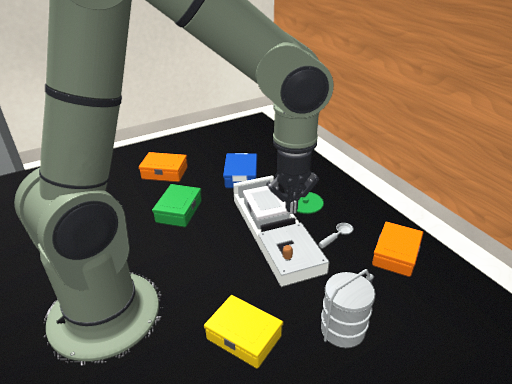

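The arm stands well above the tiffin. Next I line up behind the knob and descend.

```bash
python3 -m crank '{"travel":[[0.9,-1.8,0],[0.9,-1.8,-4],[0.9,-1.8,-8],[0.9,-1.8,-11],[0.9,-1.8,-13],[0.9,-1.8,-15],[0.9,-1.8,-16.5],[0.9,-1.8,-17.2]],"rot":[[0,0,0],[0,0,0],[0,0,0],[0,0,0],[0,0,0],[0,0,0],[0,0,0],[0,0,0]]}'
python3 -m crank '{"travel":[[0,0,0],[0,0,0]],"rot":[[0,0,0],[0,0,0]]}'
python3 - <<'E'
from workcell import bot
import cv2
cv2.imwrite('pics/w2.png',cv2.cvtColor(bot.grab_frame('wrist'),cv2.COLOR_RGB2BGR))
s=cv2.cvtColor(bot.grab_frame('side'),cv2.COLOR_RGB2BGR)[150:310,190:390]
cv2.imwrite('pics/s2.png',cv2.resize(s,None,fx=3,fy=3))
E
```

```text
clock: 3.45
position: [0.4759, -0.1499, 0.1307]
tool_rot: [-3.14, -0.0, 1.413]
force: [0.8, 0.7, 0.4]
grip_width: -0.0002
clock: 3.65
position: [0.4764, -0.1506, 0.1324]
tool_rot: [3.141, -0.0, 1.412]
force: [-0.3, -0.4, 0.8]
grip_width: 0.0001
```

View pics/w2.png

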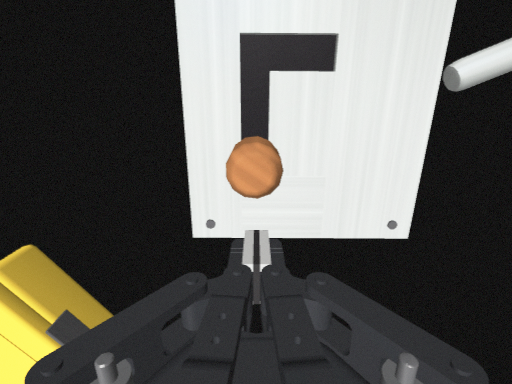

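View pics/s2.png

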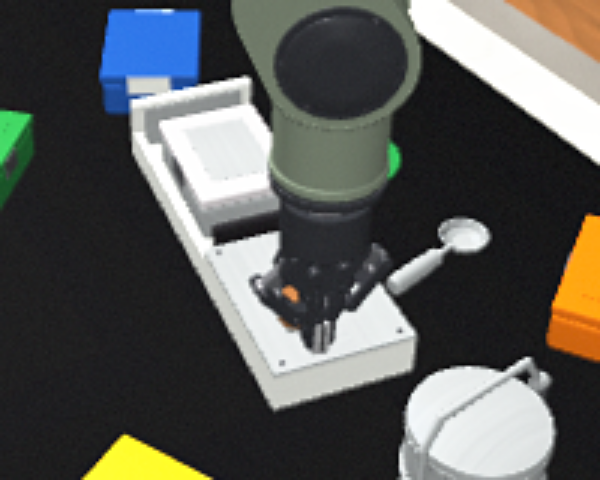

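```bash
python3 -m crank '{"travel":[[0.16,1,0],[0.32,2,0],[0.48,3,0],[0.65,4,0],[0.81,5,0],[0.92,5.7,0],[1.03,6.4,0],[1.13,7,0]],"rot":[[0,0,0],[0,0,0],[0,0,0],[0,0,0],[0,0,0],[0,0,0],[0,0,0],[0,0,0]]}'
python3 - <<'E'
from workcell import bot
import cv2
cv2.imwrite('pics/w3.png',cv2.cvtColor(bot.grab_frame('wrist'),cv2.COLOR_RGB2BGR))
E
```

```text
clock: 4.55
position: [0.4875, -0.0804, 0.1319]
tool_rot: [3.141, 0.0, 1.411]
force: [1.7, -4.3, 2.6]
grip_width: -0.0
```

View pics/w3.png

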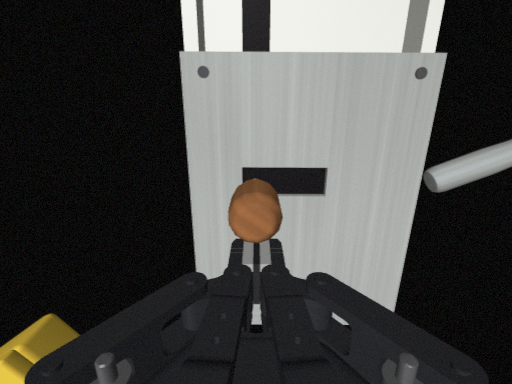

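The knob at (255,210) is touching the fingertip, and the short leg's centre is at row ~180, so roughly 10 mm is left. I continue slowly.

```bash
for i in 1; do python3 -m crank '{"travel":[[0.05,0.3,0],[0.1,0.6,0],[0.13,0.8,0],[0.13,0.8,0]],"rot":[[0,0,0],[0,0,0],[0,0,0],[0,0,0]]}'; done
python3 -m crank '{"travel":[[0.03,0.2,0],[0.05,0.3,0],[0.05,0.3,0]],"rot":[[0,0,0],[0,0,0],[0,0,0]]}'
python3 - <<'E'
from workcell import bot
import cv2
cv2.imwrite('pics/w4.png',cv2.cvtColor(bot.grab_frame('wrist'),cv2.COLOR_RGB2BGR))
s=cv2.cvtColor(bot.grab_frame('top'),cv2.COLOR_RGB2BGR)[140:240,190:365]
cv2.imwrite('pics/t4.png',cv2.resize(s,None,fx=4.5,fy=4.5))
E
```

```text
clock: 5.0
position: [0.4888, -0.0726, 0.1319]
tool_rot: [-3.142, -0.0, 1.412]
force: [0.4, -1.4, -0.3]
grip_width: -0.0
clock: 5.3
position: [0.4891, -0.0703, 0.1319]
tool_rot: [3.142, 0.001, 1.411]
force: [-0.9, -6.9, 2.0]
grip_width: -0.0003
```

View pics/w4.png

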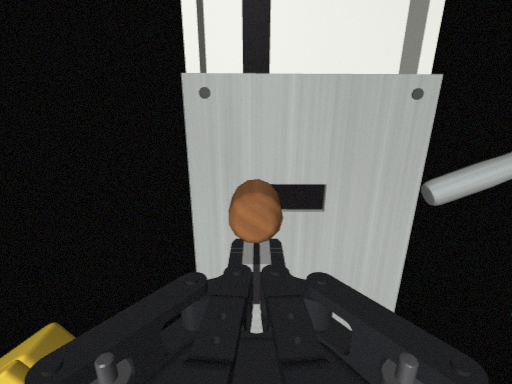

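View pics/t4.png

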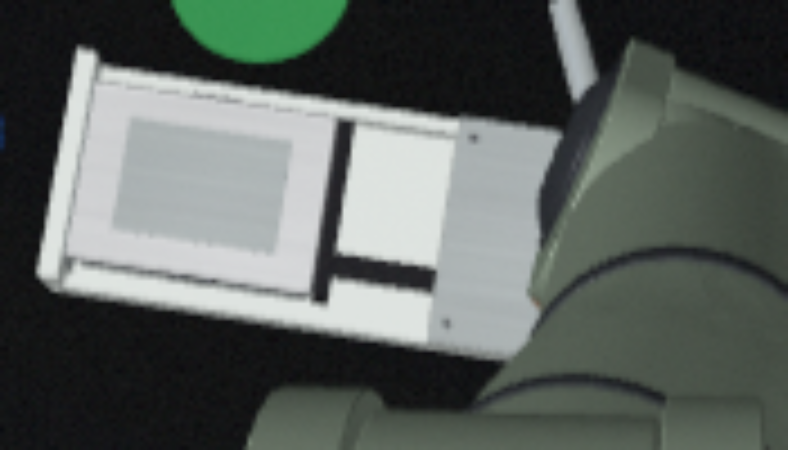

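The box is almost at the wall; the press plate is at crop (335,210). I push on until the force shows the firm stop.

```bash
python3 -m crank '{"travel":[[0.03,0.2,0],[0.03,0.2,0]],"rot":[[0,0,0],[0,0,0]]}';python3 -m crank '{"travel":[[0.03,0.2,0],[0.03,0.2,0]],"rot":[[0,0,0],[0,0,0]]}'
```

```text
clock: 5.6
position: [0.4891, -0.0697, 0.132]
tool_rot: [3.141, 0.002, 1.409]
force: [-2.1, -16.8, 3.5]
grip_width: 0.0003
clock: 5.8
position: [0.4892, -0.0692, 0.1321]
tool_rot: [3.141, 0.004, 1.408]
force: [-4.5, -26.9, 7.7]
grip_width: 0.0002
```

Contact at the firm stop gives 27 N. I back off and go round to the knob's -x side.

```bash
python3 -m crank '{"travel":[[-0.16,-1,0],[-0.4,-2.5,0],[-1.4,-2.4,0],[-3,-2.1,0],[-5.2,-1.8,0],[-5,0,0],[-4.6,2,0],[-4.4,2.85,0]],"rot":[[0,0,0],[0,0,0],[0,0,0],[0,0,0],[0,0,0],[0,0,0],[0,0,0],[0,0,0]]}'
python3 -m crank '{"travel":[[0,0,0],[0,0,0]],"rot":[[0,0,0],[0,0,0]]}'
python3 - <<'E'
from workcell import bot
import cv2
cv2.imwrite('pics/w5.png',cv2.cvtColor(bot.grab_frame('wrist'),cv2.COLOR_RGB2BGR))
E
```

```text
clock: 6.6
position: [0.4456, -0.0352, 0.1319]
tool_rot: [-3.141, -0.001, 1.413]
force: [-0.4, -0.7, 0.4]
grip_width: 0.0002
clock: 6.8
position: [0.4456, -0.0376, 0.1318]
tool_rot: [-3.141, 0.0, 1.412]
force: [0.3, -0.3, 0.0]
grip_width: -0.0002
```

View pics/w5.png

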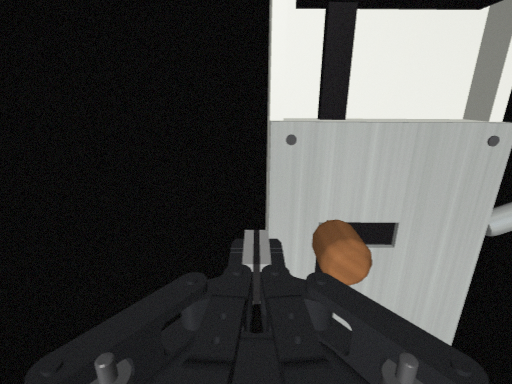

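The knob at (342,252) has its base level with the fingertips at (257,248). I push along the short leg.

```bash
python3 -m crank '{"travel":[[0.8,-0.13,0],[1.5,-0.24,0],[2.1,-0.34,0],[2.7,-0.44,0],[3.3,-0.54,0],[3.9,-0.64,0],[4.4,-0.72,0],[4.4,-0.72,0]],"rot":[[0,0,0],[0,0,0],[0,0,0],[0,0,0],[0,0,0],[0,0,0],[0,0,0],[0,0,0]]}'
python3 - <<'E'
from workcell import bot
import cv2
cv2.imwrite('pics/w6.png',cv2.cvtColor(bot.grab_frame('wrist'),cv2.COLOR_RGB2BGR))
E
```

```text
clock: 7.65
position: [0.4905, -0.0446, 0.1319]
tool_rot: [3.141, 0.0, 1.411]
force: [-0.8, -0.1, -0.3]
grip_width: -0.0002
```

View pics/w6.png

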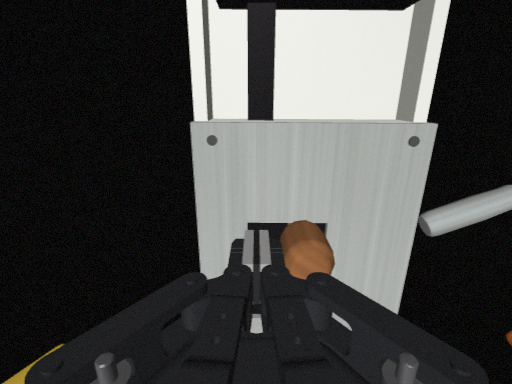

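The knob is moving along the short leg and is now at (305,248). I keep pushing in small steps until the stop.

```bash
python3 -m crank '{"travel":[[0.4,-0.06,0],[0.6,-0.1,0],[0.6,-0.1,0]],"rot":[[0,0,0],[0,0,0],[0,0,0]]}'
python3 -m crank '{"travel":[[0.2,-0.03,0],[0.3,-0.05,0],[0.3,-0.05,0]],"rot":[[0,0,0],[0,0,0],[0,0,0]]}'
python3 -m crank '{"travel":[[0.2,-0.03,0],[0.2,-0.03,0]],"rot":[[0,0,0],[0,0,0]]}'
```

```text
clock: 8.0
position: [0.496, -0.0454, 0.1319]
tool_rot: [3.142, -0.0, 1.411]
force: [-1.2, -0.5, -0.9]
grip_width: 0.0
clock: 8.3
position: [0.4989, -0.046, 0.1319]
tool_rot: [3.142, -0.0, 1.411]
force: [-0.9, -0.1, 0.4]
grip_width: -0.0
clock: 8.5
position: [0.5005, -0.0462, 0.1318]
tool_rot: [-3.141, -0.0, 1.411]
force: [-3.8, 0.3, 1.3]
grip_width: -0.0003
```

```bash
python3 -m crank '{"travel":[[0.2,-0.03,0],[0.2,-0.03,0]],"rot":[[0,0,0],[0,0,0]]}'
python3 -m crank '{"travel":[[0.2,-0.03,0],[0.2,-0.03,0]],"rot":[[0,0,0],[0,0,0]]}'
```

```text
clock: 8.7
position: [0.5015, -0.0464, 0.1316]
tool_rot: [-3.138, -0.0, 1.411]
force: [-11.3, 2.2, 5.8]
grip_width: 0.0003
clock: 8.9
position: [0.5023, -0.0467, 0.1314]
tool_rot: [-3.136, -0.0, 1.411]
force: [-17.9, 2.8, 10.6]
grip_width: -0.0001
```

That is the firm stop at 18 N. I back off, rise and check.

```bash
python3 -m crank '{"travel":[[-1,0.16,0],[-2.5,0.4,0],[-4,0.64,0],[-4.5,0.7,3],[-5,0.7,7],[-5,0.7,11],[-5,0.7,15],[-5,0.7,18]],"rot":[[0,0,0],[0,0,0],[0,0,0],[0,0,0],[0,0,0],[0,0,0],[0,0,0],[0,0,0]]}'
python3 -m crank '{"travel":[[0,-5,0],[0,-9,0],[0,-9,0],[0,-9,0]],"rot":[[0,0,0],[0,0,0],[0,0,0],[0,0,0]]}'
python3 - <<'E'
from workcell import bot
import cv2
from h import *
from scipy.optimize import least_squares
p=[.53922,.05295,-.16189]
m=bot.camera_model('wrist');im=bot.grab_frame('wrist')
cv2.imwrite('pics/w7.png',cv2.cvtColor(im,cv2.COLOR_RGB2BGR))
for q in bot.silhouettes('wrist','knob')[:2]:
    print(q['conf'],q['box'],least_squares(lambda v:(proj(m,W(p,[v[0],v[1],.070]))-q['box'][:2]).ravel(),[-.03,-.165]).x)
s=cv2.cvtColor(bot.grab_frame('top'),cv2.COLOR_RGB2BGR)[140:240,190:365]
cv2.imwrite('pics/t7.png',cv2.resize(s,None,fx=4.5,fy=4.5))
cv2.imwrite('pics/s7.png',cv2.cvtColor(bot.grab_frame('side'),cv2.COLOR_RGB2BGR))
E
```

```text
clock: 9.7
position: [0.4551, -0.0401, 0.3143]
tool_rot: [3.139, -0.001, 1.411]
force: [0.6, 0.4, 0.0]
grip_width: 0.0002
clock: 10.1
position: [0.4548, -0.1306, 0.312]
tool_rot: [3.141, 0.0, 1.409]
force: [0.1, 0.5, -0.9]
grip_width: 0.0002
0.74 [311.5, 92.7, 24.6, 25.8] [ 0.00590095 -0.10566936]
```

View pics/w7.png

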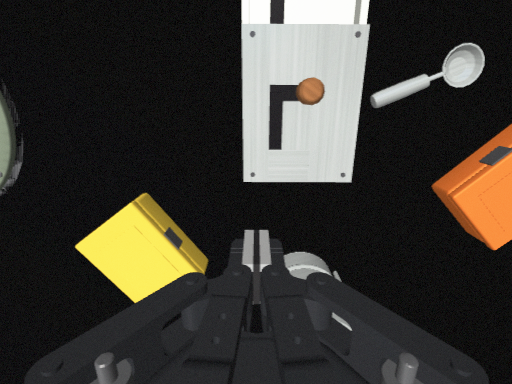

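View pics/t7.png

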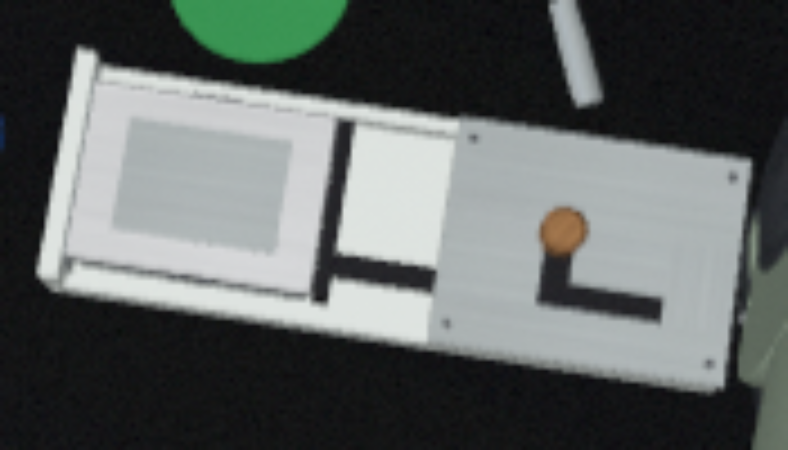

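View pics/s7.png

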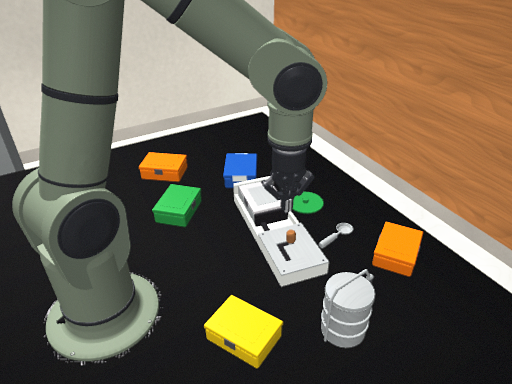

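```bash
python3 - <<'E'
from workcell import bot
from h import *
from scipy.optimize import least_squares
p=[.53922,.05295,-.16189];mt=bot.camera_model('top')
for a in [(337,115),(312,296),(291,140),(276,253),(131,117),(113,230)]:
    q=(np.array(a)+.5)/4.5-.5+[190,140]
    print(a,least_squares(lambda v:(proj(mt,W(p,[v[0],v[1],.067]))-q).ravel(),[0,.1]).x.round(4))
bot.job_done()
E
```

```text
(337, 115) [0.0559 0.0395]
(312, 296) [-0.0557  0.0377]
(291, 140) [0.0364 0.0647]
(276, 253) [-0.0333  0.063 ]
(131, 117) [0.0358 0.1628]
(113, 230) [-0.0343  0.162 ]
the job is handed in; nothing more can be done
```

I pushed the knob with the shut fingertips along the long leg to the corner's firm stop (27 N). I then went round it and pushed it across the short leg to its far stop (18 N). After that I backed off, rose clear and handed the job in at about 10.3 s of the 48 s allowed. `job_done` reports no verdict.

- **Knob:** the wrist camera puts it at warmer (+5.9, -105.7) mm, against a slot end of (+5, -105) mm.
- **Steel box:** the top camera puts its centre at warmer y of about 113–114 mm, against 115 mm at the wall and a limit of 107 mm. It looks flat and against the wall. I measured this in the same script that handed the job in, so it was not a separate check beforehand.
- **Other things:** the tiffin carrier, blue lunchbox, lid and teaspoon look unmoved in the last pictures; I compared them by eye only. The wrist force was close to zero after I backed off.
- **One disagreement:** at the start, the top image put the knob about 5 mm further along the slot than the warmer fit did. The wrist view cut this to under 2 mm, and it did not affect the pushes.

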